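Load-test two dry cells on the bench cell tester

TASK

Check the two torch cells: lay them one at a time in the two bays of the grey cell tester, either cell in either bay, each lying flat on the bay's bed with its button end away from the coil spring and facing the flat contact plate. Then turn the tester's pointer knob clockwise by feel to the third click after its off stop (the off stop is the counter-clockwise end, marked by a small ring), push it straight down there to apply the load, and finish while still holding it pushed in at that stop. Do not push it in at any other stop, and leave the dish and the thermometer where they are.

Things in the scene. Friction and masses are not known exactly. Their poses are not given: they have to be found in the camera images.
- tester: Grey bench cell tester, fixed to the bench; case 160 x 210 mm, flat aluminium panel 42 mm above the bench; behind it a sloping display hood (from tester x = +28 mm on, 76 mm high). Origin: centre of the underside. x points from the front to the hood, y left seen from the front, z up. On the panel from the left: bay 1, bay 2, pointer knob (axis at x = -30, y = -55 mm).
- bay_1 (a point): Left bay, open upward: middle of the cell's place on its bed (48 mm above the bench, 6 over the panel); axes as the tester's, cell along x. Inside 52 x 16.7 mm (x from -27 to +25). Cheeks with flared lips, up to 19 mm over the panel, only at the ends: the middle 34 mm is open at both sides for fingers. Coil spring (it does not push) at the front (-x) end, flat plate in a slot at the back (+x).
- bay_1_plate (a point): Where the button tip of the cell in bay 1 belongs: 24 mm toward the hood from point bay_1 and 7 mm above it; axes as the tester's.
- bay_2 (a point): Right bay, the same in every way, 50 mm to the right of bay 1 (tester x = -30, y = +20 mm): point on its bed at the middle of the cell's place; axes as the tester's.
- bay_2_plate (a point): Where the button tip of the cell in bay 2 belongs: 24 mm toward the hood from point bay_2 and 7 mm above it; axes as the tester's.
- cell_a: Dry cell, 14 mm in diameter, 48 mm long, 23 g or so, lying on the bench (it does not roll). Origin: middle of its underside. Its length runs along y; the button (a small nub, 5 mm wide, 2 mm long) is at the -y end; z up.
- cell_b: The other dry cell: same size, origin and axes as cell_a.
- cell_a_button (a point): Tip of cell_a's button, on its axis: 24 mm from its origin along -y, 7 mm above its underside.
- cell_b_button (a point): Tip of cell_b's button, likewise.
- knob: Black pointer knob: upright bar 11 mm thick, 39 mm long (flat sides from 15 mm behind the axis to 14 mm ahead, then a taper to the pointer tip), from 14 to 42 mm above the panel (top 84 mm above the bench), on a 17 mm stem; a white line on top runs from the axis to the pointer tip. Origin: on the axis at panel height. x along the pointer, z up.
- knob_grip (a point): Point on the knob's axis to grip, 10 mm below its top (32 mm above the panel); axes as the knob's.
- selector (a joint): Turn of the knob in rad: 0 at the off stop (counter-clockwise end; pointer 0.84 rad counter-clockwise of tester x), growing clockwise seen from above. A sprung ball clicks into stops 0.42 rad apart: off at 0, then 0.42, 0.84, 1.26 (the third), 1.68 (the end). About 0.1 N m takes it over a click; it rests in each stop by itself. It starts at off or at the first stop.
- push (a joint): How far the knob is pushed down, in m: 0 up, 0.005 fully in. Spring: 3 N to start, 9 N fully in; it comes up again when let go. It can be pushed at any stop.
- torch: Bystander, to be kept clear of: black pocket torch, 88 mm long, 34 mm high, lying on the bench. Origin: centre of its underside; length along y.
- thermometer: Bystander: probe thermometer, 179 mm long along y (head at +y), 24 mm wide, 12 mm high. Origin: middle of its underside.
- dish: Bystander: hexagonal plastic weighing dish, 87 x 99 x 24 mm. Origin: centre of its underside.

How it is judged:
By the outcome, as a careful person would: the job done as asked, in the order asked, and still so for the second after the job is handed in, while the arm keeps its last pose, push and grip.
It also fails if it takes over 61 s, if anything falls off the work surface, if the arm or the gripper's body presses on something with over 40 N, if the wrist force passes 120 N, or if a joint passes its speed limit or range.

ROBOT

A 7-joint arm with a two-finger parallel gripper is mounted at the origin on a cart in front of the work surface, level with it; the furniture and walls round the work are solid. World frame = base frame: x ahead of the robot, y to its left, z up, the work surface at z = 0. Lengths are in m, angles in rad, forces in N, time in s.
With the tool pointing down it reaches from about 0.425 to 0.95 m from the base axis. Payload 4.7 kg.
Tool frame: the origin (TCP) lies on the centre line of the jaws, within the pads' length; the fingertips stand robot.nose_length ahead of it and the grasp point (between the pads) lies 8 mm behind it (robot.nose_length is the distance from the TCP to the fingertips, in m); z points along the fingers, y is the line along which they close (so a half turn about z gives the same grasp; the last joint's range is limited). The gripper opens to 85 mm and grips with 20 to 120 N. Pads are 22 mm wide; open, the fingers measure 114 mm over their backs; the gripper's body (76 mm by 85 mm) begins 54 mm behind the grasp point. The pads swing forward as they close: fully open they stand 13 mm farther back than shut.
Start: joints at [-1.302, 0.469, -0.049, 1.532, 0.024, 1.141, -0.082], TCP at [0.198, 0.645, 0.242] pointing down, gripper open.
Joint ranges: [-2.59, 2.59], [-0.33, 1.99], [-1.39, 1.29], [0.1, 2.45], [-1.04, 4.18], [0.21, 1.99], [-2.66, 2.66]. Speed limits (rad/s): [2.57, 2.57, 3.14, 3.14, 3.14, 3.14, 3.14].

INTERFACE

Orientations are given as [roll, pitch, yaw] about the fixed x, y, z axes, in that order (R = Rz(yaw) Ry(pitch) Rx(roll)).
In Python, from plant import robot gives the robot as it stands. Calls block until the motion is done:
- robot.goto(position, orientation): joint-space move of the TCP to a pose.
- robot.move_straight(position, vel=0.15, attitude=None, contact_N=None): straight line of the TCP; attitude=None keeps the orientation; vel is the mean speed in m/s. With contact_N (N) it stops when the force on the tool has changed by that much, and returns True; else False.
- robot.move_joints(angles): joint-space move.
- robot.grip(opening, strength=None): opening from 0.0 (shut) to 1.0 (fully open); strength is the grip in N (None keeps the last); returns when the fingers have stopped.
- robot.sleep(seconds).
- robot.inverse_kinematics(position, orientation): joint angles nearest the present ones, or None.
- robot.sense(): the state.
- robot.grab_frame(name): name is "scene" or "top"; returns a dict with "image" (480x640x3 uint8, red, green, blue), "range_z" (480x640 float32, m along the optical axis (not along the pixel's ray), 0 where there is no reading), "fx", "fy", "cx", "cy" (pixels), "dist_coeffs" ([k1, k2, p1, p2, k3] as OpenCV has them; the pictures are not rectified), "R" (3x3) and "t" (3): a world point X has camera coordinates R X + t. Camera axes: x right, y down, z forward; pixel columns grow to the right and rows downward; lengths in m; the calibration is good to about 2 mm. A picture is of the moment at which its call begins.
A pose or a line that the arm cannot do raises robot.IKError and nothing moves.
- robot.close_job(): hands the job in; it is judged then, once.
The state is a dict: "t": time; "joint_pos": joint angles; "joint_velocities": joint speeds; "effort": joint torques, N m; "tcp_pos": TCP position; "tcp_rot": TCP orientation; "wrist_force": force on the tool from outside, world axes, zero at the start; "torque": the same for the moment, N m; "opening": opening from 0.0 (shut) to 1.0 (fully open); "gripper_force": force on a finger pad.
Only numpy, scipy, OpenCV 4.12 (cv2) and the standard library are available. Lean on these libraries where they do the work, as an engineer would, in place of code of your own. Each camera call takes 0.05 s, during which the arm holds its last target. There are 200 camera calls.

## Working session

There is one attempt and no reset: what is moved stays moved. The work goes in short steps, each a Python script; the robot and the scene stay as the last script left them, time stands still between calls to the robot, and variables do not carry over. Pictures are saved under pics/ and viewed, at most 10 in all, crops included, and the job is handed in when it is done.

```bash
ls; mkdir -p pics
python3 - <<'E'
from plant import robot
import cv2,numpy as np
print(robot.nose_length, robot.sense())
for n in("scene","top"):
    f=robot.grab_frame(n); cv2.imwrite(f"pics/{n}0.png",f["image"][:,:,::-1])
    np.savez(f"{n}0.npz",**f)
    R,t=np.array(f["R"]),np.array(f["t"]); print(n,f["fx"],f["fy"],f["cx"],f["cy"],f["dist_coeffs"],-R.T@t,R[2])
E
```

```text
pics
0.011 {'t': 0.0, 'joint_pos': array([-1.30192498,  0.46943564, -0.04858047,  1.53366873,  0.0240875 ,
        1.14100241, -0.08228694]), 'joint_velocities': array([ 0.00093152, -0.00065675,  0.00111553,  0.00051543, -0.00028264,
        0.00142254,  0.00086785]), 'effort': array([ 1.93027386e-04, -5.10290802e+01, -4.66611469e-02, -2.37711775e+01,
        1.06580299e-02,  7.58403592e-03, -1.42096238e-05]), 'tcp_pos': array([0.19787009, 0.64476894, 0.24127593]), 'tcp_rot': array([-3.13966471e+00,  6.56129289e-05,  2.84384738e+00]), 'wrist_force': array([-0.76809213, -0.50377402, -0.67478273]), 'torque': array([-0.0012881 , -0.01569566,  0.01923608]), 'gripper_force': 0.0, 'opening': 1.003397063419768}
scene 490.721194427396 490.721194427396 318.2299431691731 229.4628565884941 [-0.00867134  0.          0.          0.          0.        ] [0.19754637 0.63138748 0.99441717] [ 0.33243264 -0.53927419 -0.7737389 ]
top 555.8336533963877 555.8336533963877 312.4659345471607 242.49034602472702 [-0.00373074  0.          0.          0.          0.        ] [ 0.31536282 -0.02270033  1.35186369] [ 0.21021042  0.00988582 -0.97760618]
```

View pics/scene0.png

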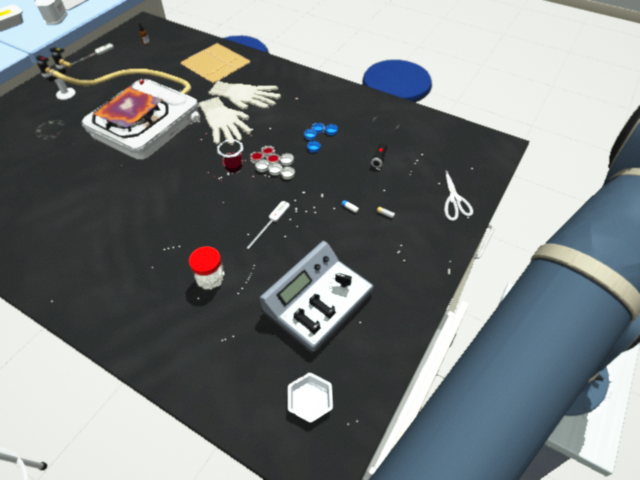

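View pics/top0.png

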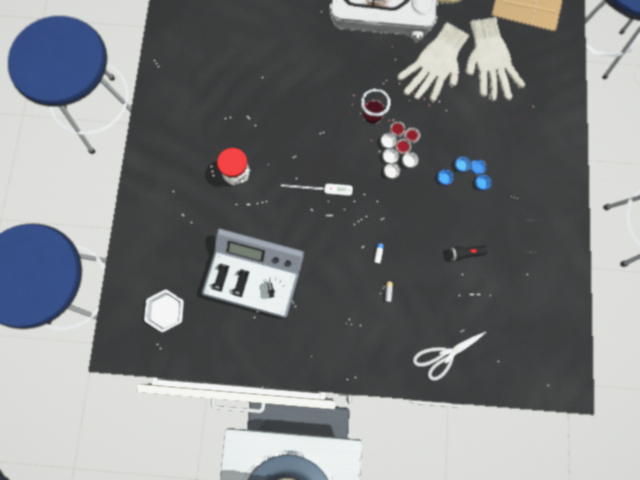

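The scene view shows the tester around (317,297), with the cells at (349,206) and (386,212). The top view shows the tester at (252,272), the cells at (379,253) and (389,291), the dish at (164,311), the thermometer at (318,188) and the torch at (465,253). I'll zoom in on these.

```bash
cat > h.py <<'E'
import numpy as np,cv2
def load(n): return dict(np.load(n))
def K(f): return np.array([[f["fx"],0,f["cx"]],[0,f["fy"],f["cy"]],[0,0,1]],float)
def topl(f,uv,z):
    "pixels -> world points on the plane height z"
    uv=np.asarray(uv,float).reshape(-1,1,2)
    n=cv2.undistortPoints(uv,K(f),np.asarray(f["dist_coeffs"],float)).reshape(-1,2)
    R,t=np.asarray(f["R"]),np.asarray(f["t"]); c=-R.T@t
    d=np.c_[n,np.ones(len(n))]@R
    return c+d*((z-c[2])/d[:,2])[:,None]
def proj(f,X):
    return cv2.projectPoints(np.asarray(X,float).reshape(-1,1,3),cv2.Rodrigues(np.asarray(f["R"]))[0],np.asarray(f["t"]),K(f),np.asarray(f["dist_coeffs"],float))[0].reshape(-1,2)
def crop(f,u,v,w,h,s):
    return cv2.resize(f["image"][v:v+h,u:u+w,::-1],None,fx=s,fy=s,interpolation=cv2.INTER_CUBIC)
E
python3 - <<'E'
from h import *
a=load("top0.npz");b=load("scene0.npz")
o=np.zeros((600,800,3),np.uint8)
def put(im,x,y): o[y:y+im.shape[0],x:x+im.shape[1]]=im
put(crop(a,195,225,115,100,4),0,0)      # 460x400
put(crop(a,365,236,40,70,5),470,0)      # 200x350
put(crop(b,335,195,65,28,5),470,360)    # 325x140
put(crop(b,255,238,125,48,3),0,410)
cv2.imwrite("pics/z.png",o)
# heights sanity
for n,f,p in(("top",a,(379,255)),("top",a,(389,292)),("scene",b,(349,206)),("scene",b,(386,212))):
    print(n,p,topl(f,[p],.007))
E
```

```text
top (379, 255) [[ 0.58696094 -0.17517201  0.007     ]]
top (389, 292) [[ 0.49756004 -0.2047135   0.007     ]]
scene (349, 206) [[ 0.59263994 -0.16959947  0.007     ]]
scene (386, 212) [[ 0.49716781 -0.20122511  0.007     ]]
```

View pics/z.png

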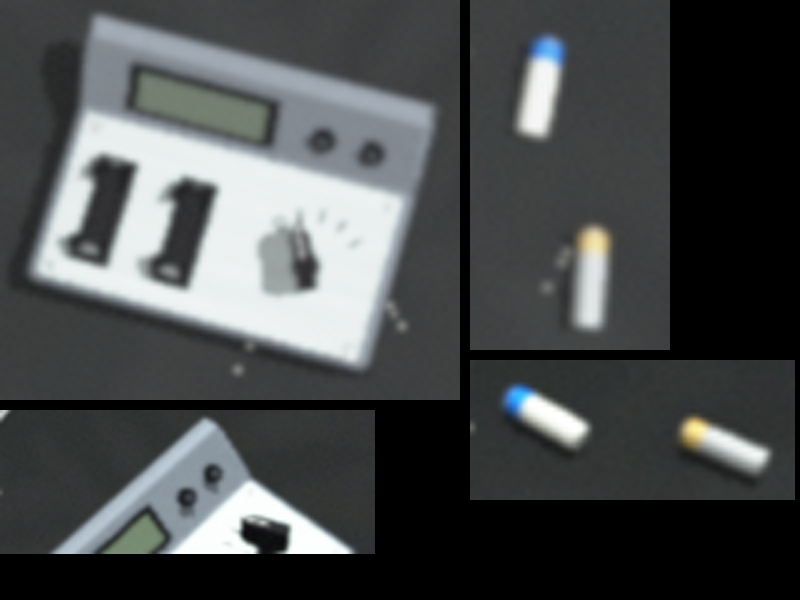

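The zoom shows tester bays with their front end at the bottom of the crop, and the knob pointing roughly at its off stop. The blue-collared cell runs (548,40)-(533,135) and the yellow-collared one (593,230)-(588,325). The buttons can't be made out yet, so I'll measure first and zoom the cell ends harder.

```bash
cat >> h.py <<'E'
def blob(f,box,thr,z,col=None):
    u,v,w,h=box; s=8
    g=cv2.resize(f["image"][v:v+h,u:u+w],None,fx=s,fy=s,interpolation=cv2.INTER_CUBIC).max(2)
    m=(g>thr).astype(np.uint8); n,l,st,_=cv2.connectedComponentsWithStats(m)
    k=1+np.argmax(st[1:,4]); c=max(cv2.findContours((l==k).astype(np.uint8),0,1)[0],key=len).reshape(-1,2)
    p=topl(f,(c+.5)/s-.5+[u,v],z)[:,:2]
    (x,y),(a,b),_=r=cv2.minAreaRect((p*1000).astype(np.float32))
    bx=cv2.boxPoints(r); e=np.array([bx[1]-bx[0],bx[2]-bx[1]]); L=np.linalg.norm(e,axis=1); d=e[L.argmax()]
    return np.array([x,y])/1000,np.sort([a,b]),np.arctan2(d[1],d[0]),p
E
python3 - <<'E'
from h import *
a=load("top0.npz");b=load("scene0.npz")
for n,f,box,thr,z in(("blueT",a,(370,238,20,28),100,.007),("blueS",b,(338,196,24,20),100,.007),
  ("yelT",a,(379,277,18,28),100,.007),("yelS",b,(373,200,26,20),100,.007),
  ("panT",a,(195,225,115,100),190,.042),("panS",b,(255,238,125,120),190,.042)):
    c,s,th,p=blob(f,box,thr,z); print(n,c.round(4),s.round(1),round(th,3))
o=np.zeros((600,800,3),np.uint8)
def put(im,x,y): o[y:y+im.shape[0],x:x+im.shape[1]]=im
put(crop(a,370,240,20,28,14),0,0); put(crop(a,380,278,18,28,14),290,0)
put(crop(b,340,197,24,20,8),560,0);put(crop(b,375,203,24,18,8),560,180)
cv2.imwrite("pics/z2.png",o[:400])
E
```

```text
blueT [ 0.5926 -0.1744] [19.1 53.7] -0.13
blueS [ 0.5924 -0.1723] [22.3 54.9] -0.138
yelT [ 0.4998 -0.2042] [17.7 52.5] -0.013
yelS [ 0.4998 -0.2019] [21.4 51.9] -0.018
panT [0.4861 0.1303] [103.4 199.7] 1.384
panS [0.486  0.1339] [106.  201.3] 1.384
```

View pics/z2.png

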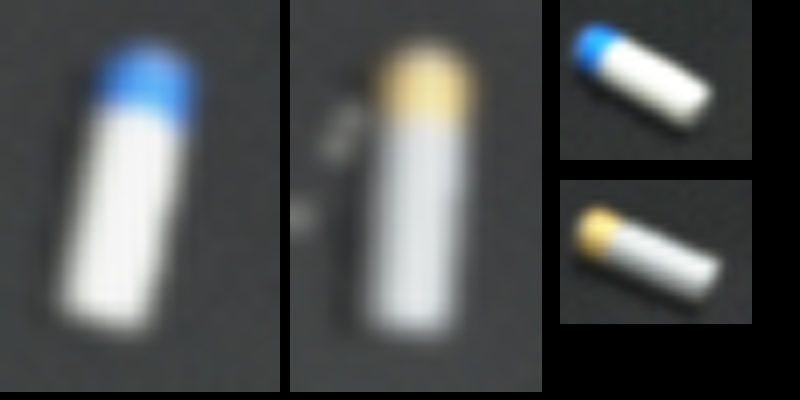

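Both cells taper to a small nub at the coloured end, and the white ends are flat, so the buttons are on the coloured ends; I'll confirm that when a cell is held closer to the camera. Next I'll overlay the tester model on both views.

```bash
cat >> h.py <<'E'
def W(T,P):
    "tester frame pts (m) -> world; T=(x,y,yaw)"
    P=np.asarray(P,float).reshape(-1,3); c,s=np.cos(T[2]),np.sin(T[2])
    return np.c_[T[0]+c*P[:,0]-s*P[:,1],T[1]+s*P[:,0]+c*P[:,1],P[:,2]]
def overlay(f,T,u,v,w,h,s,off=(0,0),sel=0.):
    im=crop(f,u,v,w,h,s).copy()
    def poly(P,col,closed=True):
        q=(proj(f,W(T,P))+off+.5-[u,v])*s*16
        cv2.polylines(im,[q.round().astype(np.int32)],closed,col,1,cv2.LINE_AA,4)
    m=1e-3
    poly(np.array([[-80,-105,42],[-80,105,42],[28,105,42],[28,-105,42]])*m,(0,0,255))
    poly(np.array([[-80,-105,0],[-80,105,0],[80,105,0],[80,-105,0]])*m,(255,0,255))
    for y in(70,20): poly(np.array([[-57,y-8.35,61],[-57,y+8.35,61],[-5,y+8.35,61],[-5,y-8.35,61]])*m,(0,200,0))
    a=.84-sel; k=np.array([[-15,-5.5],[-15,5.5],[14,5.5],[24,0],[14,-5.5]]); R=np.array([[np.cos(a),-np.sin(a)],[np.sin(a),np.cos(a)]])
    k=k@R.T+[-30,-55]; poly(np.c_[k,np.full(5,84)]*m,(0,140,255))
    return im
E
python3 - <<'E'
from h import *
a=load("top0.npz");b=load("scene0.npz")
T=[0,0,-.187]; 
def mk(c): return [*(np.array(c)-W([0,0,-.187],[-.026,0,0])[0,:2]),-.187]
TT=mk([.4861,.1303]);TS=mk([.486,.1339]); print(TT,TS)
o=np.zeros((600,800,3),np.uint8)
A=overlay(a,TT,195,225,115,100,4); B=overlay(b,TS,255,238,125,120,4)
o[:400,:400]=A[:,:400]; o[:480,400:]=B[:,50:450]
o[400:,:]=o[400:,:]
cv2.imwrite("pics/ov.png",o[:480])
# depth readings: points on the panel, hood top, bay, knob top
for n,f in(("T",a),("S",b)):
    us,vs=np.meshgrid(np.arange(640),np.arange(480)); d=f["range_z"]
    nn=cv2.undistortPoints(np.c_[us.ravel(),vs.ravel()].astype(float).reshape(-1,1,2),K(f),f["dist_coeffs"].astype(float)).reshape(-1,2)
    X=(np.c_[nn,np.ones(len(nn))]*d.reshape(-1,1)-f["t"])@f["R"]
    Tt=TT if n=="T" else TS; c,s=np.cos(Tt[2]),np.sin(Tt[2]); q=X[:,:2]-Tt[:2]
    L=np.c_[c*q[:,0]+s*q[:,1],-s*q[:,0]+c*q[:,1],X[:,2]]*1000
    ok=d.ravel()>0
    m=ok&(abs(L[:,0]+26)<50)&(abs(L[:,1])<100)&(abs(L[:,2]-42)<5); print(n,"panel z",np.median(L[m,2]))
    m=ok&(L[:,2]>30)&(L[:,2]<100)&(abs(L[:,0])<130)&(abs(L[:,1])<140); print(" case ext",np.percentile(L[m],[1,99],axis=0).round(1).tolist())
    m=ok&(abs(L[:,0]+30)<30)&(abs(L[:,1]+55)<32)&(L[:,2]>76)&(L[:,2]<95); print(" knob",m.sum(),L[m].mean(0).round(1),)
    if m.sum()>4: 
        w,v=np.linalg.eigh(np.cov(L[m,:2].T)); print(v[:,1],np.arctan2(v[1,1],v[0,1]))
    for y in(70,20):
        m=ok&(abs(L[:,0]+31)<40)&(abs(L[:,1]-y)<20)&(L[:,2]>53)&(L[:,2]<70); print(" bay",m.sum(),np.percentile(L[m],[3,97],axis=0).round(1).tolist())
E
```

```text
[np.float64(0.5116467261903513), np.float64(0.12546628704252982), -0.187] [np.float64(0.5115467261903514), np.float64(0.12906628704252981), -0.187]
T panel z 42.16497420045333
 case ext [[-79.9, -103.1, 35.0], [75.7, 102.4, 81.9]]
 knob 75 [-30.3 -54.4  83.9]
[-0.91275077 -0.40851687] -2.7207640878759998
 bay 80 [[-61.1, 58.0, 53.2], [-0.6, 82.2, 63.3]]
 bay 79 [[-60.7, 8.2, 53.5], [-0.8, 32.9, 63.3]]
S panel z 41.33140653046627
 case ext [[-81.1, -101.8, 32.3], [74.2, 104.0, 81.1]]
 knob 94 [-30.8 -53.7  82. ]
[-0.91325441 -0.40738971] -2.7219986472886495
 bay 91 [[-62.0, 56.8, 53.3], [-1.5, 81.5, 60.9]]
 bay 86 [[-62.0, 6.9, 53.1], [-0.8, 31.0, 61.0]]
```

View pics/ov.png

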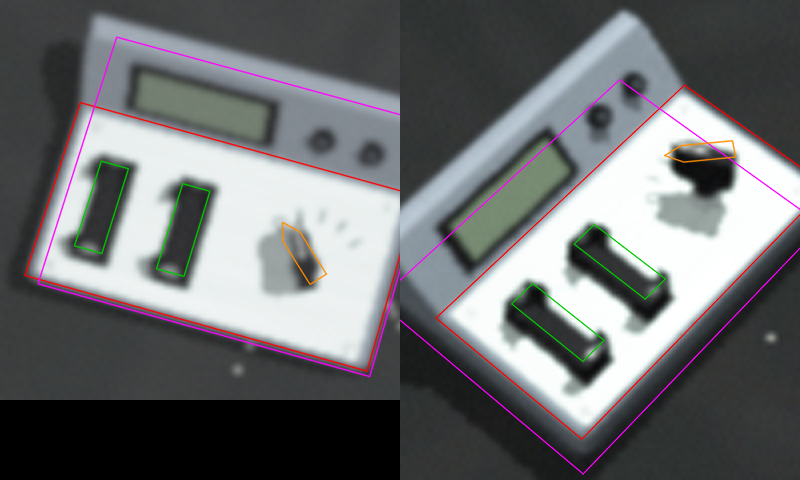

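The red panel outline and green bay outlines match to within 1–2 mm, and depth puts the panel at z ≈ 42. In both views the knob bar sits at +0.42 rad, which is the first stop. Tester pose: about (0.5113, 0.1268, -0.187). Now I'll grasp the blue cell and show it to the scene camera.

```bash
cat > r.py <<'E'
from plant import robot
from h import *
PI=np.pi
def down(yaw): return [PI,0,yaw]
def st(tag=""):
    s=robot.sense(); print(tag,"t%.1f"%s["t"],"tcp",s["tcp_pos"].round(4),"rot",s["tcp_rot"].round(3),"F",s["wrist_force"].round(1),"M",s["torque"].round(2),"open %.3f"%s["opening"],"gf %.1f"%s["gripper_force"]); return s
def snap(n,name):
    f=robot.grab_frame(n); np.savez(name,**f); return f
def pick(x,y,yaw):
    robot.goto([x,y,.10],down(yaw)); robot.grip(.5); st("hover")
    print(robot.move_straight([x,y,.0135],vel=.12,contact_N=8)); st("low")
    robot.grip(0,40); st("grip")
E
python3 - <<'E'
from r import *
robot.goto([.55,-.05,.22],down(PI-.134)); st("mid")
pick(.5925,-.1733,PI-.134)
robot.move_straight([.5925,-.1733,.15],vel=.25); st("up")
T=[.5113,.1268,-.187]; p=W(T,[-.030,.020,.05])[0]   # bay 2 
robot.goto([p[0],p[1],.16],down(PI-.187)); st("over bay2")
f=snap("scene","s1.npz"); q=proj(f,[[p[0],p[1],.155]])[0].astype(int); print(q)
u,v=q-[50,60]; cv2.imwrite("pics/held1.png",crop(f,u,v,110,120,5))
E
```

```text
mid t2.9 tcp [ 0.5502 -0.049   0.2199] rot [ 3.141 -0.     3.009] F [0.  0.1 0.1] M [0.02 0.05 0.01] open 1.001 gf 0.0
hover t4.1 tcp [ 0.5927 -0.1729  0.1004] rot [3.141e+00 1.000e-03 3.008e+00] F [ 0.6 -0.9 -0.3] M [0.05 0.03 0.  ] open 0.502 gf 0.0
False
low t5.0 tcp [ 0.593  -0.1737  0.0141] rot [-3.141e+00  1.000e-03  3.007e+00] F [0.6 0.1 1.1] M [-0.02  0.02 -0.03] open 0.501 gf 0.0
grip t5.3 tcp [ 0.5932 -0.1735  0.0145] rot [-3.142e+00  2.000e-03  3.008e+00] F [-1.2  0.4  5.5] M [ 0.03  0.11 -0.05] open 0.153 gf 42.2
up t6.0 tcp [ 0.5915 -0.1726  0.1487] rot [ 3.141e+00 -2.000e-03  3.008e+00] F [ 0.1 -0.1  0.3] M [-0.   -0.02  0.03] open 0.149 gf 41.6
over bay2 t7.3 tcp [0.4861 0.1508 0.1598] rot [-3.141  0.     2.953] F [ 1.3 -0.6  0.6] M [-0.02  0.02  0.03] open 0.150 gf 41.6
[321 277]
```

View pics/held1.png

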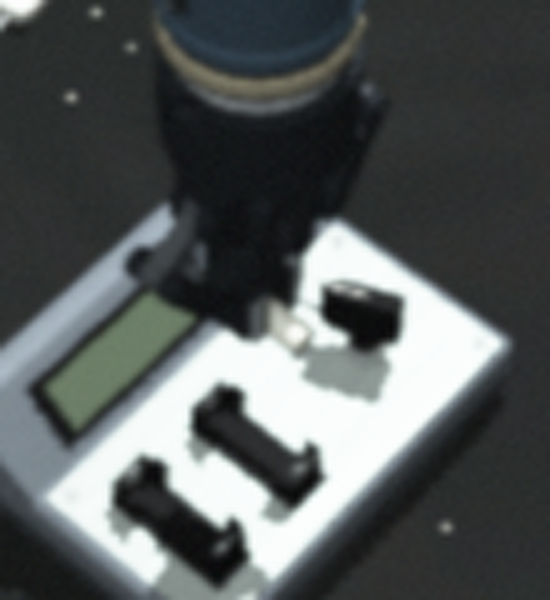

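The white end shows at (290,330), but the fingers hide the button end. I'll turn the cell broadside to the camera, closer up.

```bash
cat >> r.py <<'E'
SHOW=[.42,.27,.42]
def show(name):
    "cell broadside to the scene camera; prints predicted pixels of the ends"
    robot.goto(SHOW,down(PI+.53)); robot.sleep(.3); s=st("show"); f=snap("scene",name+".npz")
    y=s["tcp_rot"][2]-PI; d=np.array([np.cos(y),np.sin(y),0]); c=s["tcp_pos"]+[0,0,-.0065]
    q=proj(f,[c,c+.024*d,c-.024*d]); u,v=q[0].astype(int)-[60,50]
    u=min(max(u,0),520); v=min(max(v,0),380)
    cv2.imwrite(f"pics/{name}.png",crop(f,u,v,120,100,5)); print("centre,+end,-end in crop",((q-[u,v]+.5)*5).round(0).tolist())
E
python3 -c "
from r import *
show('show1')"
```

```text
show t8.8 tcp [0.4201 0.2696 0.4193] rot [-3.141e+00 -1.000e-03 -2.613e+00] F [-0.2 -0.1 -0.6] M [ 0.02 -0.01 -0.02] open 0.152 gf 41.6
centre,+end,-end in crop [[307.0, 256.0], [225.0, 255.0], [389.0, 256.0]]
```

View pics/show1.png

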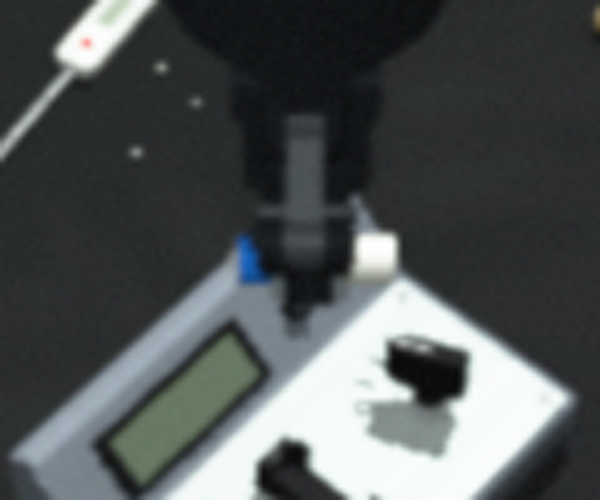

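The white end is at (398,256) and the blue end at (238,256), and the finger centre matches the predicted TCP. I'll read the pixel rows for the nub and the exact ends.

Run:
```python
from h import *
f=load("show1.npz"); s=np.array([.4201,.2696,.4193-.0065])
q=proj(f,[s])[0]; print(q)
r=int(round(q[1]))
for dr in(-4,-3,-2,-1,0,1,2,3,4):
    print(r+dr,"L",[tuple(int(v) for v in p) for p in f["image"][r+dr,int(q[0])-19:int(q[0])-9]])
for dr in(-3,0,3):
    print(r+dr,"R",[int(p.sum()) for p in f["image"][r+dr,int(q[0])+9:int(q[0])+23]])
print(int(q[0])-19,int(q[0])+9)
```

```text
[318.83103527 256.61971081]
253 L [(44, 48, 48), (46, 47, 48), (43, 43, 44), (44, 45, 45), (46, 48, 47), (49, 54, 59), (48, 62, 86), (33, 65, 109), (25, 55, 96), (30, 45, 65)]
254 L [(45, 48, 48), (43, 45, 44), (44, 47, 48), (44, 46, 47), (48, 50, 49), (56, 63, 70), (53, 76, 113), (34, 83, 148), (25, 74, 135), (26, 49, 80)]
255 L [(46, 48, 48), (46, 49, 48), (46, 50, 49), (46, 48, 47), (52, 55, 55), (69, 75, 82), (71, 95, 131), (39, 94, 165), (21, 80, 153), (23, 57, 101)]
256 L [(45, 48, 47), (44, 48, 47), (44, 47, 47), (49, 52, 51), (69, 72, 71), (97, 104, 108), (97, 118, 151), (52, 105, 179), (22, 91, 172), (22, 73, 136)]
257 L [(46, 49, 48), (45, 48, 48), (46, 49, 49), (56, 60, 60), (89, 94, 92), (119, 126, 130), (109, 130, 161), (57, 113, 187), (26, 100, 186), (20, 85, 160)]
258 L [(45, 45, 46), (48, 48, 50), (54, 59, 61), (78, 85, 87), (114, 121, 124), (130, 140, 146), (108, 131, 162), (55, 110, 184), (23, 97, 184), (20, 86, 162)]
259 L [(45, 49, 49), (57, 62, 64), (83, 91, 96), (117, 126, 134), (139, 150, 156), (140, 150, 158), (114, 135, 165), (59, 109, 179), (21, 93, 179), (19, 83, 159)]
260 L [(60, 64, 67), (90, 97, 104), (122, 132, 141), (144, 156, 166), (153, 165, 174), (149, 162, 171), (119, 140, 166), (60, 106, 169), (24, 90, 168), (22, 86, 161)]
261 L [(95, 101, 108), (127, 136, 147), (146, 159, 169), (156, 168, 179), (160, 173, 184), (153, 166, 176), (117, 135, 157), (55, 94, 152), (22, 81, 150), (22, 78, 148)]
254 R [110, 250, 571, 737, 751, 752, 751, 751, 747, 699, 399, 146, 124, 122]
257 R [98, 267, 560, 719, 737, 741, 740, 741, 734, 680, 393, 162, 130, 128]
260 R [186, 357, 495, 528, 533, 539, 538, 535, 530, 487, 403, 311, 225, 159]
299 327
```

The white end is clean and flat, with its edge at column 337. The blue end stops about 2 mm short, so the button is at the blue end, and the cell centre sits about 2 mm toward white from the TCP. Next: lower it into bay 2 with contact sensing, nudge it to the plate and release.

```bash
cat >> r.py <<'E'
T=[.5113,.1268,-.187]
def place(y,off,dy=0.):
    "lower the held cell into the bay at tester y; off = TCP minus cell centre along x (m)"
    P=lambda x,z: W(T,[-.030+x+off,y+dy,z])[0]
    robot.goto(P(-.0008,.10),down(PI+T[2])); robot.sleep(.2); st("over")
    hit=robot.move_straight(P(-.0008,.0615),vel=.04,contact_N=5); s=st(f"lowered hit={hit}")
    return P,s
E
python3 - <<'E'
from r import *
P,s=place(.020,.002)
z=s["tcp_pos"][2]
if z<.0645:
    robot.move_straight([*s["tcp_pos"][:2],z+.0005],vel=.02)
    print("push",robot.move_straight(P(.004,z+.0005),vel=.02,contact_N=4)); s=st()
    print("moved mm",((s["tcp_pos"]-P(-.0008,0))[:2]@[np.cos(T[2]),np.sin(T[2])]*1000).round(2))
E
```

```text
over t10.3 tcp [0.4873 0.1528 0.1008] rot [3.140e+00 1.000e-03 2.956e+00] F [-0.4  0.7 -0.2] M [0.   0.02 0.01] open 0.155 gf 41.6
lowered hit=True t11.1 tcp [0.4861 0.1524 0.0695] rot [-3.141e+00 -2.000e-03  2.955e+00] F [ 0.   1.1 -0.7] M [ 0.35 -0.12 -0.02] open 0.152 gf 41.5
```

It touched at TCP z 0.0695, about 7 mm above the bed, and deflected +y/-x, so it's on the flare. I'll shift that way and retry.

```bash
cat >> r.py <<'E'
def retry(P,x,dyv):
    "lift, shift (tester frame) and lower again"
    e=np.array([-np.sin(T[2]),np.cos(T[2]),0])*dyv
    robot.move_straight(P(x,.078)+e,vel=.06); robot.sleep(.15)
    a=robot.sense(); hit=robot.move_straight(P(x,.0615)+e,vel=.03,contact_N=6); s=st(f"x{x} dy{dyv} hit={hit}")
    c,sn=np.cos(T[2]),np.sin(T[2]); d=(s["tcp_pos"]-P(x,0)-e)[:2]*1000
    dF=s["wrist_force"]-a["wrist_force"]; print(" defl tester mm",(c*d[0]+sn*d[1]).round(2),(-sn*d[0]+c*d[1]).round(2)," dF tester",(c*dF[0]+sn*dF[1]).round(1),(-sn*dF[0]+c*dF[1]).round(1),dF[2].round(1))
    return s
E
python3 - <<'E'
from r import *
P=lambda x,z: W(T,[-.030+x+.002,.020,z])[0]
for x,d in((-.0013,.001),(-.0013,.002),(-.0025,.001)):
    if retry(P,x,d)["tcp_pos"][2]<.0645: break
E
```

```text
x-0.0013 dy0.001 hit=True t12.0 tcp [0.4861 0.1529 0.0625] rot [-3.141e+00 -2.000e-03  2.955e+00] F [-2.2 -0.8  5.9] M [-0.04  0.18  0.  ] open 0.154 gf 42.3
 defl tester mm -0.3 -0.08  dF tester -2.1 -1.1 7.2
```

It seated at z 0.0625, exactly as predicted for the bed, with dy = +1 mm. Now I'll nudge it toward the plate, release and look.

```bash
cat >> r.py <<'E'
def seat(name):
    s=robot.sense(); p=s["tcp_pos"]; ex=np.array([np.cos(T[2]),np.sin(T[2]),0])
    robot.move_straight(p+[0,0,.0003],vel=.02)
    print("push",robot.move_straight(p+ex*.0035+[0,0,.0003],vel=.015,contact_N=4)); s=st()
    print(" moved mm",((s["tcp_pos"]-p)@ex*1000).round(2))
    robot.grip(.36); st("rel"); p=robot.sense()["tcp_pos"]
    robot.move_straight([p[0],p[1],.15],vel=.2)
E
python3 - <<'E'
from r import *
seat("b2")
robot.goto([.50,-.10,.2],down(PI-.015)); st()
f=snap("scene","s2.npz"); g=snap("top","t2.npz")
o=np.zeros((480,800,3),np.uint8); o[:,:400]=crop(f,285,280,80,96,5); o[:400,400:]=crop(g,205,250,80,80,5)
cv2.imwrite("pics/b2.png",o)
E
```

```text
push False
 t12.7 tcp [0.4893 0.1522 0.0626] rot [-3.140e+00 -3.000e-03  2.955e+00] F [-1.1 -0.2  1.8] M [ 0.1   0.23 -0.01] open 0.147 gf 41.6
 moved mm 3.26
rel t13.0 tcp [0.4898 0.1521 0.0629] rot [-3.140e+00 -2.000e-03  2.955e+00] F [ 0.3 -0.6 -1. ] M [-0.03 -0.    0.04] open 0.359 gf 0.0
 t14.6 tcp [ 0.4999 -0.0985  0.199 ] rot [ 3.141e+00 -2.000e-03  3.128e+00] F [ 0.7  0.5 -1.1] M [ 0.01 -0.   -0.02] open 0.362 gf 0.0
```

View pics/b2.png

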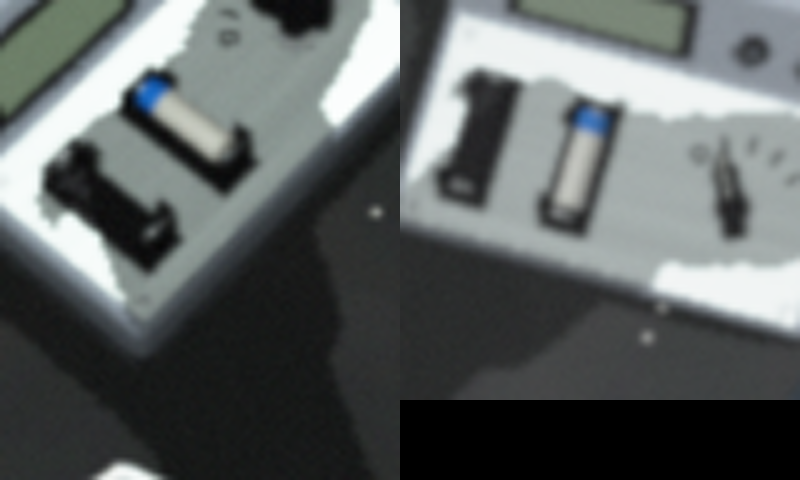

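The blue cell lies flat in bay 2, with its blue button end at the hood-side plate ((152,95) in the left crop, (592,120) in the right). The knob line points at the first tick after the ring. Now the yellow cell.

Run:
```python
from r import *
x,y,a=.4990,-.2030,PI-.015
pick(x,y,a)
robot.move_straight([x,y,.20],vel=.25); st("up")
show("show2")
```

```text
hover t15.6 tcp [ 0.5001 -0.2016  0.101 ] rot [3.141e+00 2.000e-03 3.129e+00] F [ 0.1 -0.4  1.2] M [ 0.01 -0.02  0.04] open 0.500 gf 0.0
False
low t16.4 tcp [ 0.4994 -0.2034  0.014 ] rot [-3.141e+00  1.000e-03  3.126e+00] F [-0.2  0.   0.1] M [-0.   -0.03  0.03] open 0.500 gf 0.0
grip t16.8 tcp [ 0.4996 -0.2032  0.0143] rot [-3.141e+00  2.000e-03  3.127e+00] F [-1.1  1.   6.4] M [0.12 0.15 0.02] open 0.149 gf 41.9
up t17.7 tcp [ 0.4981 -0.2022  0.1987] rot [ 3.141e+00 -2.000e-03  3.127e+00] F [-0.3 -0.2 -0.4] M [0.03 0.05 0.03] open 0.150 gf 41.1
show t19.9 tcp [0.4202 0.2696 0.4198] rot [-3.141 -0.    -2.613] F [ 0.4  0.2 -0. ] M [-0.05  0.03 -0.05] open 0.152 gf 41.1
centre,+end,-end in crop [[306.0, 254.0], [224.0, 254.0], [388.0, 255.0]]
```

View pics/show2.png

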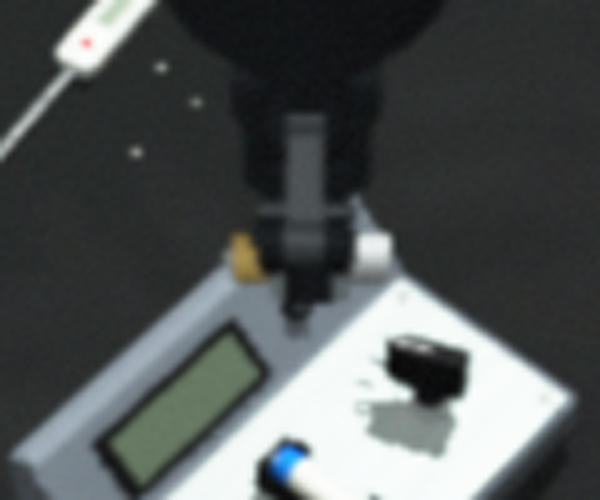

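The yellow end is at (232,256) and the flat white end at (391,256), so this cell is nearly centred on the TCP, and the button again is on the coloured end. It goes into bay 1 with the +1 mm correction learnt in bay 2.

Run:
```python
from r import *
P,s=place(.070,.0003,dy=.001)
k=0
for x,d in((-.0013,.001),(-.0013,0.),(-.0013,-.001),(-.002,.0)):
    if s["tcp_pos"][2]<.0645: break
    s=retry(P,x,d)
if s["tcp_pos"][2]<.0645:
    seat("b1")
    st()
```

```text
over t21.4 tcp [0.495  0.2033 0.101 ] rot [3.140e+00 1.000e-03 2.956e+00] F [-0.5 -0.5 -0.5] M [-0.03  0.04  0.  ] open 0.150 gf 41.1
lowered hit=True t22.3 tcp [0.4942 0.202  0.0623] rot [-3.141e+00 -1.000e-03  2.954e+00] F [-0.8 -0.1  4.4] M [-0.03  0.05 -0.01] open 0.149 gf 41.7
push False
 t22.9 tcp [0.4973 0.2015 0.0625] rot [-3.140e+00 -3.000e-03  2.955e+00] F [-1.6  0.9  1. ] M [ 0.11  0.32 -0.02] open 0.150 gf 41.2
 moved mm 3.16
rel t23.3 tcp [0.498  0.2013 0.0627] rot [-3.140e+00 -1.000e-03  2.955e+00] F [-0.2  0.1  0.3] M [ 0.03 -0.04 -0.02] open 0.361 gf 0.0
 t23.9 tcp [0.4973 0.2015 0.1495] rot [-3.140e+00 -3.000e-03  2.955e+00] F [-0.2 -1.  -0.3] M [ 0.03 -0.02 -0.06] open 0.361 gf 0.0
```

Run:
```python
from r import *
robot.goto([.50,-.12,.2],down(PI+.233)); st()
f=snap("scene","s3.npz"); g=snap("top","t3.npz")
o=np.zeros((560,800,3),np.uint8); o[:560,:400]=crop(f,295,285,50,70,8); o[:480,400:]=crop(g,207,255,50,60,8)
cv2.imwrite("pics/b3.png",o)
T2=[.5115,.1278,-.187]
for n,F in(("T",g),("S",f)):
    us,vs=np.meshgrid(np.arange(640),np.arange(480)); d=F["range_z"]
    nn=cv2.undistortPoints(np.c_[us.ravel(),vs.ravel()].astype(float).reshape(-1,1,2),K(F),F["dist_coeffs"].astype(float)).reshape(-1,2)
    X=(np.c_[nn,np.ones(len(nn))]*d.reshape(-1,1)-F["t"])@F["R"]
    c,s=np.cos(T2[2]),np.sin(T2[2]); q=X[:,:2]-T2[:2]; L=np.c_[c*q[:,0]+s*q[:,1],-s*q[:,0]+c*q[:,1],X[:,2]]*1000
    m=(d.ravel()>0)&(abs(L[:,0]+30)<30)&(abs(L[:,1]+55)<32)&(L[:,2]>76)&(L[:,2]<95); w,v=np.linalg.eigh(np.cov(L[m,:2].T)); print(n,"knob",L[m].mean(0).round(1),np.arctan(v[1,1]/v[0,1]).round(3))
    im=F["image"].reshape(-1,3).astype(int)
    near=(d.ravel()>0)&(abs(L[:,0]+30)<32)&(L[:,2]>50)&(L[:,2]<75)
    for y in(70,20):
        m=near&(abs(L[:,1]-y)<12)&(im.max(1)>110); print(n,y,"cell px",m.sum(),"x",np.percentile(L[m,0],[2,98]).round(1),"y",L[m,1].mean().round(1),"z",np.percentile(L[m,2],[50,95]).round(1))
        b=near&(abs(L[:,1]-y)<14); print("   bay x",np.percentile(L[b,0],[2,98]).round(1),"y",np.percentile(L[b,1],[2,98]).round(1))
```

```text
t25.1 tcp [ 0.5    -0.1186  0.1992] rot [ 3.141e+00 -1.000e-03 -2.907e+00] F [-0.  -0.2 -0.3] M [-0.01  0.03  0.03] open 0.359 gf 0.0
T knob [-29.8 -56.7  84.1] 0.421
T 70 cell px 154 x [-53.4   0.1] y 67.2 z [60.5 64.8]
   bay x [-60.   -0.1] y [57.1 80. ]
T 20 cell px 128 x [-53.3  -1.8] y 17.7 z [61.1 64.8]
   bay x [-60.   -0.4] y [ 7.3 30.1]
S knob [-30.9 -52.6  82.1] 0.43
S 70 cell px 155 x [-56.8  -1.4] y 70.4 z [59.4 62.8]
   bay x [-61.4  -1.7] y [58.9 82. ]
S 20 cell px 137 x [-52.3  -1.2] y 21.6 z [59.5 62.7]
   bay x [-61.4  -1.3] y [ 8.2 31.8]
```

View pics/b3.png

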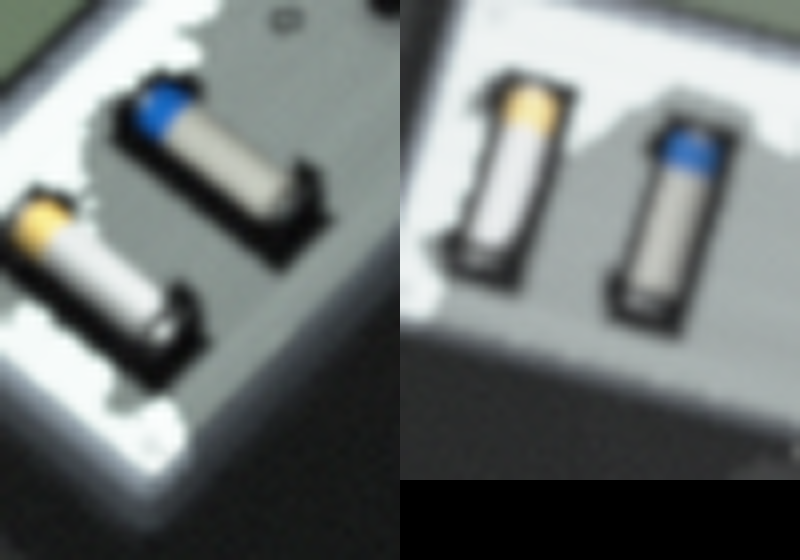

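Both cells lie on the beds with tops at about 62 mm, coloured button ends at the hood-side plates ((530,100) and (692,150) in the top crop) and spring ends at the front. The knob angle of 0.42 rad confirms the first stop, so the third is two clicks on (0.84 rad). I'll grip it now, watching the vertical force.

```bash
cat >> r.py <<'E'
T2=[.5115,.1278,-.187]
KN=W(T2,[-.030,-.055,.066])[0]
E
python3 - <<'E'
from r import *
y0=PI-.187+.42
robot.goto([KN[0],KN[1],.15],down(y0)); robot.grip(.5)
q=robot.inverse_kinematics(KN,down(PI-.607)); print(None if q is None else np.round(q,2))
print(robot.move_straight(KN,vel=.08,contact_N=4)); robot.sleep(.2); a=st("at knob")
robot.grip(0,25); b=st("grip"); robot.sleep(.2); b=st("grip+")
p=KN.copy()
for i in range(3):
    fz=robot.sense()["wrist_force"][2]-a["wrist_force"][2]
    if fz<1.5: break
    p=p+[0,0,.0005]; robot.move_straight(p,vel=.02); robot.sleep(.1); st("relieve")
E
```

```text
[-0.91  0.53  0.84  2.18 -0.64  0.69  1.35]
False
at knob t27.7 tcp [0.472  0.0795 0.0664] rot [ 3.141e+00  1.000e-03 -2.908e+00] F [-0.7 -0.3 -0.1] M [-0.03 -0.02 -0.03] open 0.500 gf 0.0
grip t28.1 tcp [0.4718 0.08   0.0662] rot [ 3.141 -0.    -2.908] F [-2.2  2.   3.5] M [ 0.52  0.24 -0.01] open 0.160 gf 24.4
grip+ t28.3 tcp [0.4717 0.0799 0.0661] rot [ 3.141 -0.    -2.908] F [-0.7  3.3  2.8] M [ 0.75  0.23 -0.  ] open 0.163 gf 24.4
relieve t28.6 tcp [0.4717 0.0798 0.0664] rot [ 3.141 -0.    -2.908] F [-0.4  5.6 -0. ] M [ 1.12  0.11 -0.04] open 0.161 gf 24.5
```

The opening of 0.16 is wide for an 11 mm bar, so the tips may be catching the 17 mm stem, and there's a +y side force. I'll regrip 4 mm higher and 1 mm in +y.

Run:
```python
from r import *
robot.grip(.4); 
p=KN+[-.0002,.001,.004]; robot.move_straight(p,vel=.05); robot.sleep(.2); a=st("free")
robot.grip(0,25); robot.sleep(.3); b=st("grip")
```

```text
free t29.4 tcp [0.4716 0.0803 0.07  ] rot [-3.142 -0.    -2.908] F [ 0.9 -0.1  0. ] M [0.03 0.01 0.03] open 0.399 gf 0.0
grip t30.0 tcp [0.4716 0.0801 0.0701] rot [-3.141  0.    -2.909] F [ 0.2 -1.3  1.8] M [-0.33  0.11 -0.03] open 0.123 gf 31.4
```

The opening is now 0.123, a clean grip on the bar, with small forces. I'll turn it clockwise in small steps and feel for the clicks in Mz.

Run:
```python
from r import *
robot.grip(0,50); s=st("firm")
y0=PI-.187+.42; p=KN+[-.0002,.001,.004]
if s["wrist_force"][2]<2.6:
    for k in range(1,9):
        robot.goto(p,down(y0-.105*k)); robot.sleep(.12); s=robot.sense()
        print("%.3f t%.1f yaw %.3f Mz %.3f F %s open %.3f z %.4f"%(.105*k,s["t"],s["tcp_rot"][2],s["torque"][2],s["wrist_force"].round(1),s["opening"],s["tcp_pos"][2]))
        if abs(s["wrist_force"][2])>3.5: break
```

```text
firm t30.3 tcp [0.4717 0.0801 0.0701] rot [-3.141  0.    -2.909] F [-0.5 -2.   2.8] M [-0.41  0.16  0.05] open 0.121 gf 54.8
```

Run:
```python
from r import *
y0=PI-.187+.42; p=KN+[-.0002,.0008,.0045]
robot.move_straight(p,vel=.02); robot.sleep(.15); s=st("relieved")
for k in range(1,9):
    robot.goto(p,down(y0-.105*k)); robot.sleep(.12); s=robot.sense()
    print("%.3f t%.1f yaw %.3f Mz %.3f F %s open %.3f z %.4f"%(.105*k,s["t"],s["tcp_rot"][2],s["torque"][2],s["wrist_force"].round(1),s["opening"],s["tcp_pos"][2]))
    if abs(s["wrist_force"][2])>4: break
```

```text
relieved t30.7 tcp [0.4716 0.0801 0.0702] rot [-3.141 -0.    -2.909] F [ 2.3 -1.4 -5.1] M [-0.32 -0.36  0.  ] open 0.119 gf 53.8
0.105 t31.0 yaw -3.011 Mz 0.078 F [ 2.7 -1.5 -8.6] open 0.114 z 0.0703
```

The rigid up-stop now makes Fz negative, which is a harmless upward pull. I'll ease it slightly and carry on.

Run:
```python
from r import *
y0=PI-.187+.42; p=KN+[-.0002,.0008,.0042]
for k in range(1,9):
    if k>1 or True: robot.goto(p,down(y0-.105*k)); robot.sleep(.12); s=robot.sense()
    print("%.3f t%.1f yaw %.3f Mz %.3f F %s open %.3f z %.4f"%(.105*k,s["t"],s["tcp_rot"][2],s["torque"][2],s["wrist_force"].round(1),s["opening"],s["tcp_pos"][2]))
    if s["wrist_force"][2]>2.5 or s["wrist_force"][2]<-15: break
```

```text
0.105 t31.4 yaw -3.013 Mz 0.118 F [ 0.7 -1.5 -6.1] open 0.113 z 0.0703
0.210 t31.8 yaw -3.117 Mz -0.037 F [ 0.4 -0.9 -5.6] open 0.120 z 0.0702
0.315 t32.1 yaw 3.062 Mz 0.028 F [ 1.6 -1.5 -5.1] open 0.111 z 0.0702
0.420 t32.5 yaw 2.957 Mz -0.022 F [ 0.5 -1.8 -4.2] open 0.122 z 0.0702
0.525 t32.9 yaw 2.852 Mz 0.004 F [ 1.9 -0.8 -4.6] open 0.115 z 0.0702
0.630 t33.2 yaw 2.747 Mz -0.013 F [ 1.  -0.4 -3.6] open 0.114 z 0.0702
0.735 t33.6 yaw 2.642 Mz 0.012 F [ 2.   0.3 -4.4] open 0.115 z 0.0702
0.840 t34.0 yaw 2.537 Mz -0.043 F [ 1.2  0.7 -4.9] open 0.120 z 0.0702
```

The picture quota is used up, so I'll check the knob angle numerically: release, step aside, and fit the bar in depth.

```bash
cat >> r.py <<'E'
def knob():
    for n in("top","scene"):
        F=robot.grab_frame(n); us,vs=np.meshgrid(np.arange(640),np.arange(480)); d=F["range_z"]
        nn=cv2.undistortPoints(np.c_[us.ravel(),vs.ravel()].astype(float).reshape(-1,1,2),K(F),np.asarray(F["dist_coeffs"],float)).reshape(-1,2)
        X=(np.c_[nn,np.ones(len(nn))]*d.reshape(-1,1)-F["t"])@F["R"]
        c,s=np.cos(T2[2]),np.sin(T2[2]); q=X[:,:2]-T2[:2]; L=np.c_[c*q[:,0]+s*q[:,1],-s*q[:,0]+c*q[:,1],X[:,2]]*1000
        m=(d.ravel()>0)&(abs(L[:,0]+30)<30)&(abs(L[:,1]+55)<32)&(L[:,2]>76)&(L[:,2]<95)
        w,v=np.linalg.eigh(np.cov(L[m,:2].T)); a=np.arctan(v[1,1]/v[0,1]); print(n,m.sum(),"knob",L[m].mean(0).round(1),"angle %.3f selector %.3f"%(a,.84-a),"sd",np.sqrt(w).round(1))
E
python3 - <<'E'
from r import *
robot.grip(.4); st("open")
p=KN+[-.0002,.0008,.0042]
robot.move_straight([p[0],p[1],.14],vel=.2); robot.goto([.47,-.08,.16],down(PI-.607)); st(); knob()
E
```

```text
open t34.3 tcp [0.4715 0.08   0.0703] rot [ 3.141 -0.     2.535] F [-0.1 -0.4  0.3] M [ 0.02 -0.    0.02] open 0.399 gf 0.0
 t35.5 tcp [ 0.4694 -0.0798  0.1591] rot [-3.141e+00 -2.000e-03  2.534e+00] F [1.7 0.3 0.7] M [-0.   -0.01  0.03] open 0.403 gf 0.0
top 79 knob [-29.6 -57.6  83.4] angle -0.412 selector 1.252 sd [ 3.2 10.4]
scene 80 knob [-31.9 -53.5  82.5] angle -0.432 selector 1.272 sd [ 3.4 10.9]
```

The selector rests at 1.26, the third stop. Now I'll regrip there and push straight down.

Run:
```python
from r import *
p=KN+[-.0002,.0008,.0040]; yw=PI-.607
robot.goto([p[0],p[1],.14],down(yw)); robot.move_straight(p,vel=.08,contact_N=5); robot.sleep(.1); st("at")
robot.grip(0,60); st("grip")
z=p[2]
for dz in(.002,.004,.005,.0055,.006,.0065,.007,.0075):
    robot.move_straight([p[0],p[1],z-dz],vel=.02); robot.sleep(.15); s=st("push %.4f"%dz)
    if s["wrist_force"][2]>17: break
```

```text
at t37.4 tcp [0.472  0.0802 0.0704] rot [3.141e+00 1.000e-03 2.535e+00] F [-0.   0.4 -0.1] M [ 0.02 -0.01  0.05] open 0.405 gf 0.0
grip t37.8 tcp [0.4717 0.0802 0.0703] rot [3.141 0.    2.535] F [-1.5  0.4  3. ] M [0.04 0.2  0.04] open 0.110 gf 60.6
push 0.0020 t38.2 tcp [0.4718 0.0802 0.0682] rot [ 3.141 -0.     2.535] F [-0.7 -0.1  5.4] M [0.09 0.22 0.01] open 0.112 gf 60.9
push 0.0040 t38.6 tcp [0.4718 0.0802 0.0663] rot [ 3.141 -0.     2.535] F [-2.   0.6  8.1] M [ 0.08  0.35 -0.01] open 0.116 gf 61.2
push 0.0050 t39.0 tcp [0.4718 0.0802 0.0654] rot [ 3.141 -0.     2.535] F [-1.6  1.   8.2] M [ 0.06  0.49 -0.01] open 0.114 gf 61.6
push 0.0055 t39.4 tcp [0.4718 0.0802 0.0653] rot [ 3.140e+00 -1.000e-03  2.534e+00] F [-2.6  0.5 12.8] M [0.06 0.78 0.02] open 0.116 gf 62.4
push 0.0060 t39.8 tcp [0.4718 0.0802 0.0652] rot [ 3.140e+00 -1.000e-03  2.534e+00] F [-5.4  0.2 19.3] M [0.11 1.2  0.02] open 0.113 gf 63.1
```

It followed the spring curve (about 3 to 9 N) and then hit the hard stop at 5 mm, so the knob is fully in and held. Handing in.

```bash
python3 -c "
from r import *
st(); print(robot.close_job())"
```

```text
t39.8 tcp [0.4718 0.0802 0.0652] rot [ 3.140e+00 -1.000e-03  2.534e+00] F [-5.4  0.2 19.3] M [0.11 1.2  0.02] open 0.113 gf 63.1
the job is handed in; nothing more can be done
None
```

Job handed in at 39.8 s (no verdict was returned): both cells lie flat in the bays with their buttons toward the plates, and the knob is held fully pushed in at the third click, an angle I confirmed from camera depth because the individual clicks were too faint to count by feel.

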